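# Reset a pinned handwheel valve to two turns open and hold it

### The arm

A 6-joint arm with a two-finger parallel gripper is mounted at the origin on a cart in front of the work surface, level with it; the furniture and walls round the work are solid. World frame = base frame: x ahead of the robot, y to its left, z up, the work surface at z = 0. Lengths are in m, angles in rad, forces in N, time in s.
With the tool pointing down it reaches from about 0.325 to 0.85 m from the base axis. Payload 4.4 kg.
Tool frame: the origin (TCP) lies midway between the tips of the shut fingers; the grasp point (between the pads) lies bot.pinch_z behind it (bot.pinch_z is the distance from the TCP to the grasp point, in m); y points along the fingers, x is the direction in which the jaws open and shut, and the axes are right-handed (so a half turn about y gives the same grasp; the last joint's range is limited). The gripper opens to 94 mm and grips with 3 to 60 N. Pads are 16 mm wide; open, the fingers measure 119 mm over their backs; the gripper's body (75 mm by 177 mm) begins 78 mm behind the grasp point.
Start: joints at [-1.425, 0.207, 1.542, -0, 1.393, -0.15], TCP at [0.168, -0.55, 0.205] pointing down, gripper open.
Joint ranges: [-2.73, 2.73], [-0.86, 2.22], [0.23, 2.46], [-1.11, 4.25], [0.08, 2.63], [-2.82, 2.82]. Speed limits (rad/s): [2.79, 2.79, 3.14, 3.14, 3.14, 3.14].

### API

Orientations are given as a rotation vector (axis times angle).
In Python, from station import readout, optics, bot gives the robot as it stands.
- The arm moves only by the tool arm_command, never from a script. Its argument "commands" is a list of rows, each a list of 7 numbers: the turn, a rotation vector about the tool's x, y, z in degrees, then the shift along the tool's x, y, z in mm, then the opening, from 0 (shut) to 1 (fully open). In form: [[wx, wy, wz, dx, dy, dz, grip], ...]. A call has 1 to 20 rows; each row shifts and turns the pose as measured when the row begins, along the tool's axes as they then stand; what a row does not reach is not made up. A row lasts 1/12 s, in which the tool goes at most 41.7 mm and 7.16 degrees, less where a joint would pass 70% of its speed; a pose out of reach is approached as far as the arm can. A call is refused whole if a number of a shift passes 41.7 or a number of a turn 7.16, either way. A call with a gripper value outside its range is refused whole. The fingers move at their own pace and stop on an object; the grip force is fixed at half the most. Time passes only in rows, so rows that do not move let the fingers close. It gives the time, the measured TCP pose, the force and the opening at its end, in the units of the state.
- readout.get_state(): the state, without advancing time (a new reading comes with each control period).
- optics.get_image(name): name is "scene" or "top" or "wrist"; returns the picture (420x560x3 uint8, blue, green, red); there is no depth.
- optics.calibration(name): a dict with "K" (3x3 intrinsics, pixels), "position" and "rotation" of the camera in the world. Camera axes: x right, y down, z forward; pixel columns grow to the right and rows downward; lengths in m; the calibration is good to about 2 mm. The wrist camera is an equidistant fisheye: a pixel r from the principal point sees the ray r / f radians off the axis. A picture is of the moment at which its call begins: read the wrist's pose just before it. calibration takes no time and is no camera call; for the wrist camera it gives the pose at the moment of the call.
- bot.job_done(): hands the job in, once; it reports no verdict.
The state is a dict: "time_s": time; "joints": joint angles; "qd": joint speeds; "effort": joint torques, N m; "position": TCP position; "tcp_rot": TCP orientation; "force": force on the tool from outside, world axes, zero at the start; "torque": the same for the moment, N m; "grip_width": finger opening in m.
Only numpy, scipy, OpenCV 4.12 (cv2) and the standard library are available. Lean on these libraries where they do the work, as an engineer would, in place of code of your own. Each camera call takes 0.05 s, during which the arm holds its last target. There are 200 camera calls.

### The job

This valve was pinned one turn open and it should be two: pull the red-knobbed lock pin up out of the handwheel and stow it upright, fully home, in the empty socket beside the wheel, then turn the wheel clockwise until the valve is shut against its stop, and from there back it off counter-clockwise exactly two full turns. Finish with the wheel's black handle still gripped at that point (do not let go), so that the wheel stays put while I drop the pin back in. Leave the spanner and the loupe where they are.

Things in the scene. Friction and masses are not known exactly. Their poses are not given: they have to be found in the camera images.
- valve: stainless steel valve on a flat steel plate (84 x 145 mm, its top 10 mm above the worktop) fixed to the worktop; origin on the worktop, on the wheel's axis. Yaw within 0.4 rad of 0. Along its own +x and -x point the ports with yellow caps (57 mm out, under 52 mm high); both pin sockets lie on its +y side.
- wheel_centre (a point): centre of the blue handwheel at the middle of its rim's thickness, 97 mm above the worktop. The wheel lies level on a vertical stem: rim radius 42 mm to the middle of its 11 mm round bar, three 9 mm round spokes; the nut on its hub tops out 12 mm above this point. The wheel keeps its height as it turns. Axes as the valve's.
- handwheel (a joint): turn of the wheel, rad: 0 = shut against its hard stop; grows counter-clockwise seen from above, as it opens, to 21 at most; 6.283 a turn. Starts at 5.8 to 6.8. About 0.12 N m friction (3 N at the handle), stays where left. At 0 and each whole turn the handle is at the valve's -y side, opposite the sockets. With the pin in, it turns only until a spoke meets the pin.
- handle_grip (a point): where to grip the black upright handle on the rim: on the handle's axis, 42 mm from the wheel's axis, 34.5 mm above wheel_centre (131.5 mm above the worktop). About 20 mm in diameter, from 104 to 155 mm above the worktop. It spins freely on its own bolt, so a gripper can keep one orientation while it carries the handle round.
- pin_knob (a point): the loose lock pin (60 g) at the middle of its red cylindrical knob, 20 mm in diameter, 34 mm tall, top 18 mm above this point; z up along the pin. Below it an 8 mm steel shank, its foot 82 mm below this point. At the start it stands in the lock socket, through the gap between two spokes, this point 132 mm above the worktop; a lift of 65 mm brings the foot above the wheel.
- pin_foot (a point): the pin's lower end, on its axis, 82 mm below pin_knob.
- lock_socket (a point): centre of the mouth of the socket under the wheel in which the pin stands at the start: a round post, mouth 80 mm above the worktop, 26 mm to the valve's +y from the wheel's axis; bore as the stow socket's.
- stow_socket (a point): centre of the mouth of the empty stowage socket: a short aluminium post, 20 to 27 mm outside diameter, mouth 41 mm above the worktop, 78 mm to the valve's +y from the wheel's axis, clear of the wheel. Bore 11 mm in diameter, 30 mm deep, mouth flared to 17 mm. With the pin home its foot is 30 mm below this point and pin_knob 52 mm above it.
- the_spanner: loose open-ended spanner, 21 x 146 x 6 mm, lying on the dark mat left of the valve; leave it alone. Origin at the centre of its underside.
- the_loupe: loose black eye loupe, 37 mm in diameter, 40 mm tall, standing on the worktop; leave it alone. Origin at the centre of its underside.
Not all that is in view belongs to the job. Of the things shaped like the part that bears pin_knob, the red one is meant.

How it is judged:
On the way, in this order (a step that is already met when the one before it is completed fails the run):
1. the pin stands in the stowage socket, released (horizontal distance between pin_foot and stow_socket below 0.006 m and z of pin_foot in the frame of stow_socket below -0.024 m and angle between pin_knob's own z axis and vertical below 0.2 rad and contact force between lock_pin and the fingers below 0.05 N), for 0.2 s.
2. the valve is shut against its stop (value of joint handwheel below 0.05 rad), for 0.1 s.
At the end, for the whole second after the job is handed in: The handwheel is still, within 0.25 rad (14 degrees) of exactly two turns (12.57 rad) from shut, the fingers are still round the handle and press on it with more than 2 N, and the pin stands in the stowage socket, its foot at least 24 mm deep (value of joint handwheel between 12.32 and 12.82 rad and velocity of joint handwheel between -0.1 and 0.1 rad/s and contact force between handle and the fingers above 2 N and distance between the grasp point and handle_grip below 0.035 m and horizontal distance between pin_foot and stow_socket below 0.006 m and z of pin_foot in the frame of stow_socket below -0.024 m and angle between pin_knob's own z axis and vertical below 0.2 rad); the arm keeps its last pose, push and grip.
It fails at once if the spanner or the loupe is shifted by more than 2 cm (distance of any of the_spanner, the_loupe from where it was at the start of the episode above 0.02 m).
It also fails if it takes over 67 s, if anything falls off the work surface, if the arm or the gripper's body presses on something with over 40 N, if the wrist force passes 120 N, or if a joint passes its speed limit or range.

## Working session

There is one attempt and no reset: what is moved stays moved. The work goes in short steps, Python scripts to look and compute and a tool call to move; the robot and the scene stay as the last step left them, time stands still between calls to the robot, and variables do not carry over. Pictures are saved under pics/ and viewed, about 8 in all and at most 12, crops included, and the job is handed in when it is done.

Besides the shell and the picture viewer there is one more tool, called after "Request:" as name([rows], argument=value, ...), one row to a line, values as JSON. arm_command: Moves the arm, as the interface text tells. Its arguments: {"type":"object","properties":{"commands":{"type":"array"}},"required":["commands"]}

```bash
mkdir -p pics; ls
python3 - <<'E'
from station import readout, optics, bot
import cv2,numpy as np
print(readout.get_state(), bot.pinch_z)
for n in ("scene","top"):
    im=optics.get_image(n); cv2.imwrite(f"pics/{n}0.png",im); print(n,optics.calibration(n))
E
```

```text
pics
{'time_s': 0.0, 'joints': array([-1.42550004e+00,  2.07408186e-01,  1.54295355e+00, -2.34113550e-05,
        1.39348843e+00, -1.50497071e-01]), 'qd': array([-0.00094153,  0.0008928 ,  0.00173118, -0.00031655, -0.00119465,
       -0.00111671]), 'effort': array([ 8.96257861e-04, -3.70869935e+01, -2.81418926e+01,  6.96067675e-02,
        3.60740209e-02, -1.86077541e-04]), 'position': array([ 0.16747647, -0.54922352,  0.20429772]), 'tcp_rot': array([-1.33310438,  0.98969249, -0.98702148]), 'force': array([ 0.34072761,  0.35807142, -0.13452515]), 'torque': array([-0.02274995, -0.01618935, -0.02755973]), 'grip_width': 0.09385022160097235} 0.0188
scene {'K': array([[516.16870248,   0.        , 276.85985872],
       [  0.        , 516.16870248, 213.89182348],
       [  0.        ,   0.        ,   1.        ]]), 'position': array([-0.22240546,  1.05466989,  0.63815644]), 'rotation': array([-0.94273813,  2.2017607 , -1.36475068])}
top {'K': array([[392.95275978,   0.        , 282.257495  ],
       [  0.        , 392.95275978, 209.34108908],
       [  0.        ,   0.        ,   1.        ]]), 'position': array([0.37551803, 0.34930661, 0.94912955]), 'rotation': array([-2.13137368,  2.19489735, -0.11569491])}
```

View pics/scene0.png

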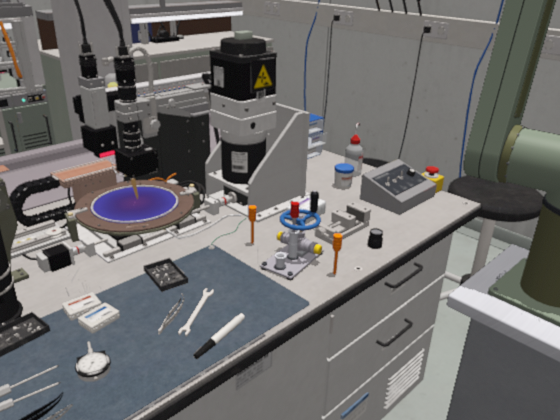

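View pics/top0.png

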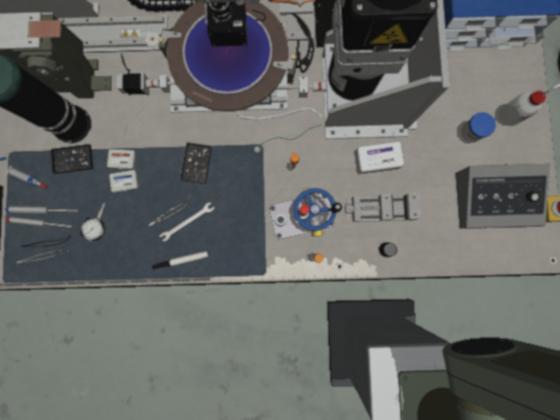

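The top view (image up = +x, left = +y) shows the wheel at about (315,208). The red knob is at (304,211) and the black handle at (337,208). Two orange-topped upright things stand at (294,160) and (318,258), and the loupe is at (388,249). Of these, only the knob on the wheel is red. I'll confirm that in an enlarged crop and measure.

```bash
cat > h.py <<'E'
import cv2,numpy as np
from scipy.spatial.transform import Rotation as R
from station import readout, optics, bot
def ray(n,uv,c=None):
    c=c or optics.calibration(n); K=c["K"]
    d=np.array([(uv[0]-K[0,2])/K[0,0],(uv[1]-K[1,2])/K[1,1],1.])
    return np.array(c["position"]), R.from_rotvec(c["rotation"]).as_matrix()@d
def plane(n,uv,z):
    p,d=ray(n,uv); return p+d*(z-p[2])/d[2]
def tri(uv1,uv2,n1="top",n2="scene"):
    p,d=ray(n1,uv1);q,e=ray(n2,uv2)
    s=np.linalg.lstsq(np.c_[d,-e],q-p,rcond=None)[0]
    a=p+s[0]*d;b=q+s[1]*e
    return (a+b)/2,np.linalg.norm(a-b)
def blobs(im,lo,hi,box,amin=15):
    x0,y0,x1,y1=box
    m=cv2.inRange(cv2.cvtColor(im,cv2.COLOR_BGR2HSV),lo,hi); k=np.zeros_like(m);k[y0:y1,x0:x1]=m[y0:y1,x0:x1]
    n,l,s,c=cv2.connectedComponentsWithStats(k)
    return [(c[i].round(1),s[i]) for i in range(1,n) if s[i][4]>=amin],k
E
python3 - <<'E'
from h import *
t=cv2.imread("pics/top0.png");s=cv2.imread("pics/scene0.png")
bt=(255,140,440,280);bs=(225,175,400,290)
for nm,lo,hi in (("red",(0,150,90),(5,255,255)),("red2",(172,150,90),(180,255,255)),("orange",(6,150,120),(17,255,255)),("yellow",(20,150,100),(34,255,255)),("blue",(100,130,50),(125,255,255)),("black",(0,0,0),(180,255,45))):
    print(nm)
    for n,im,b in (("top",t,bt),("scene",s,bs)):
        for c,st in blobs(im,lo,hi,b)[0]: print("  ",n,c,st)
a=cv2.resize(t[140:280,255:435],None,fx=4,fy=4,interpolation=cv2.INTER_CUBIC)[:, :]
b=cv2.resize(s[175:290,235:355],None,fx=4,fy=4,interpolation=cv2.INTER_CUBIC)
W=np.zeros((600,800,3),np.uint8)
a=cv2.resize(t[145:270,260:360],None,fx=4,fy=4,interpolation=cv2.INTER_CUBIC)
b=cv2.resize(s[180:285,245:345],None,fx=4,fy=4,interpolation=cv2.INTER_CUBIC)
W[:a.shape[0],:400]=a;W[:b.shape[0],400:]=b
cv2.imwrite("pics/crop1.png",W)
E
```

```text
red
   top [303.9 209.4] [300 205   8   9  54]
   scene [294.4 209.2] [291 202   8  16  97]
red2
orange
   top [294.3 157.6] [291 154   8   8  51]
   top [317.8 257.6] [314 255   8   7  43]
   scene [251.9 216.4] [249 205   7  38 117]
   scene [336.4 247.1] [333 233   9  41 168]
yellow
   scene [278.9 235. ] [277 232   5   8  22]
   scene [317.2 248.7] [314 244   8  10  59]
blue
   top [311.9 209.3] [294 189  41  41 385]
   top [324.1 209.3] [320 208  10   3  20]
   scene [300.2 220.1] [280 210  40  20 348]
black
   top [405.2 207.1] [404 197   3  21  31]
   top [334.  208.5] [332 204   7   8  26]
   top [382.4 249.2] [380 243   7  13  48]
   scene [237.5 178.1] [225 175  26   9 178]
   scene [227.1 190. ] [225 187   8   7  31]
   scene [241.3 198. ] [234 191  13  14  85]
   scene [313.6 202.1] [311 193   7  19 112]
   scene [374.8 240.7] [368 233  14  15 158]
   scene [378.2 276.2] [353 260  47  30 317]
   scene [391.9 285.4] [385 283  15   5  25]
```

View pics/crop1.png

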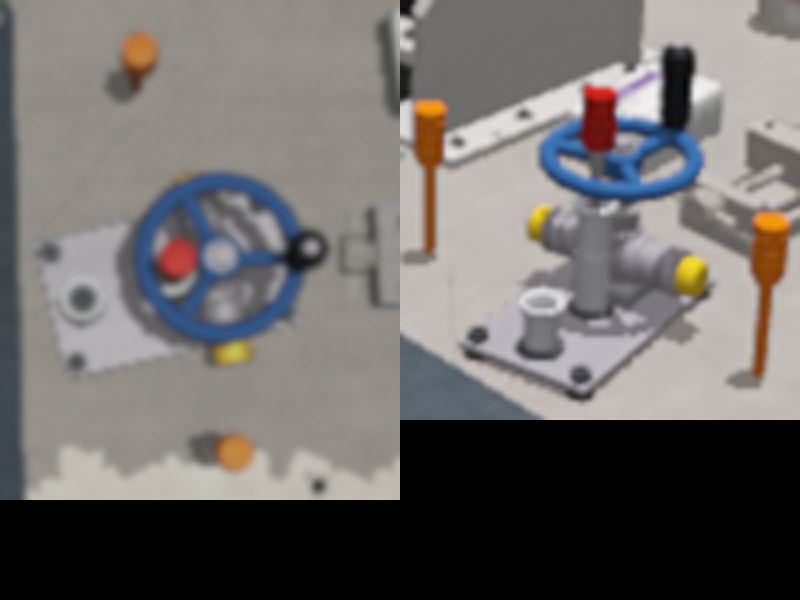

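The crop confirms it. The red knob (left crop (178,258) = top (304.5,209.5)) stands in the gap between spokes, and the orange posts at (294,157) and (318,257) are distractors. The stow socket mouth is at (82,298), which is top (280.5,219.5).

Run:
```python
from h import *
np.set_printoptions(precision=4,suppress=True)
t=cv2.imread("pics/top0.png")
_,k=blobs(t,(100,110,50),(125,255,255),(285,180,345,240))
c=max(cv2.findContours(k,cv2.RETR_EXTERNAL,cv2.CHAIN_APPROX_NONE)[0],key=cv2.contourArea)
hull=cv2.convexHull(c); e=cv2.fitEllipse(c); print(e, cv2.minEnclosingCircle(hull))
pw=np.array([plane("top",p[0]+0.,.097)[:2] for p in c])
print("ring world",pw.min(0),pw.max(0)); 
wc=plane("top",e[0],.097); print("wheel",wc)
r=np.linalg.norm(pw-wc[:2],axis=1); print("r",np.percentile(r,[10,50,90]))
print("hub",plane("top",(315,209.3),.109))
print("knob tri",tri((304,209.4),(294.4,209.2)), "top-plane .150",plane("top",(304.2,209.4),.150))
print("scene knob @.132",plane("scene",(294.9,209.5),.132))
print("handle",plane("top",(336.5,207.5),.155),"scene mid", plane("scene",(314,201.5),.1315))
st=plane("top",(280.5,219.5),.041);print("stow",st,plane("scene",(280.75,255),.041),tri((280.5,219.5),(280.75,255)))
d=st-wc; print("dist",np.hypot(*d[:2]),"yaw",np.arctan2(-d[0],d[1]))
for a,b in (((294.3,157.6),(251.9,212)),((317.8,257.6),(336.6,241))): print("orange",tri(a,b))
for p in ((388.5,249.5),): print("loupe",plane("top",p,.04))
s=readout.get_state(); print(R.from_rotvec(s["tcp_rot"]).as_matrix())
c=optics.calibration("wrist"); print(c); M=R.from_rotvec(s["tcp_rot"]).as_matrix()
print("cam in tool",M.T@(c["position"]-s["position"]))
```

```text
((315.0505065917969, 208.98536682128906), (37.07278060913086, 38.96121597290039), 93.15910339355469) ((314.434814453125, 209.28895568847656), 20.880155563354492)
ring world [0.4245 0.2372] [0.5126 0.3252]
wheel [0.4683 0.2791 0.097 ]
r [0.0237 0.0398 0.0452]
hub [0.4663 0.2802 0.109 ]
knob tri (array([0.4644, 0.3052, 0.1326]), np.float64(0.0003497659172541521)) top-plane .150 [0.4623 0.3057 0.15  ]
scene knob @.132 [0.4636 0.3047 0.132 ]
handle [0.4637 0.2402 0.155 ] scene mid [0.4635 0.2417 0.1315]
stow [0.4523 0.3554 0.041 ] [0.4526 0.3557 0.041 ] (array([0.4524, 0.3556, 0.041 ]), np.float64(0.0004909867696710912))
dist 0.07802998246851013 yaw 0.20707269446491602
orange (array([0.5871, 0.3201, 0.0842]), np.float64(0.0001164831260856494))
orange (array([0.3631, 0.2764, 0.0844]), np.float64(0.0008374778552411036))
loupe [0.3759 0.1093 0.04  ]
[[ 0.2915 -0.0003  0.9566]
 [-0.9566  0.002   0.2915]
 [-0.002  -1.      0.0003]]
{'K': array([[325.1923,   0.    , 278.9343],
       [  0.    , 325.1923, 205.2108],
       [  0.    ,   0.    ,   1.    ]]), 'position': array([ 0.2422, -0.5258,  0.3833]), 'rotation': array([ 2.3423, -1.7353, -0.2377])}
cam in tool [-0.0011 -0.1788  0.0784]
```

```bash
cat >> h.py <<'E'
def yawM(a): # tool pointing down, x axis at yaw a
    x=np.array([np.cos(a),np.sin(a),0]);y=np.array([0,0,-1.]);return np.c_[x,y,np.cross(x,y)]
def plan(wps,grip,step=30.,turn=6.5,p=None,M=None,show=True):
    """wps: (x,y,z,yaw); prints integer rows"""
    s=readout.get_state(); p=np.array(s["position"]) if p is None else p; M=R.from_rotvec(s["tcp_rot"]).as_matrix() if M is None else M
    rows=[]
    for w in wps:
        T=yawM(w[3]); d=np.array(w[:3])-p; rv=R.from_matrix(M.T@T).as_rotvec()
        n=max(1,int(np.ceil(max(np.linalg.norm(d)*1e3/step,np.degrees(np.linalg.norm(rv))/turn))))
        for i in range(n):
            tp=np.array(w[:3])-d*(1-(i+1)/n)
            tv=np.degrees(rv/n).round(1); ts=(M.T@(tp-p)*1e3).round(1 if step<15 else 0)
            rows.append([*map(float,tv),*map(float,ts),grip]); p=p+M@(ts/1e3); M=M@R.from_rotvec(np.radians(tv)).as_matrix()
    if show: print(str([[int(v) if v==int(v) else v for v in r] for r in rows]).replace(" ",""),len(rows),p)
    return rows,p,M
def st():
    s=readout.get_state();M=R.from_rotvec(s["tcp_rot"]).as_matrix()
    print("t",round(s["time_s"],2),"p",s["position"].round(4),"yaw",round(np.arctan2(M[1,0],M[0,0]),3),"tilt",round(np.arccos(-M[2,1]),4),"F",s["force"].round(1),"w",round(s["grip_width"],4),"q",s["joints"].round(2))
E
python3 - <<'E'
from h import *
print("sign",tri((395,43),(263,77)))
plan([(.40,-.12,.27,-.5),(.463,.304,.25,.2)],1)
E
```

```text
sign (array([0.70573907, 0.16852093, 0.35891026]), np.float64(0.013878980368821105))
[[0,-2.6,0,-20,-4,20,1],[0,-2.6,0,-19,-4,22,1],[0,-2.6,0,-19,-3,22,1],[0,-2.6,0,-17,-4,23,1],[0,-2.6,0,-16,-4,24,1],[0,-2.6,0,-15,-4,24,1],[0,-2.6,0,-14,-4,25,1],[0,-2.6,0,-13,-3,26,1],[0,-2.6,0,-11,-4,26,1],[0,-2.6,0,-11,-4,27,1],[0,-2.6,0,-9,-4,27,1],[0,-2.6,0,-8,-4,28,1],[0,-2.6,0,-7,-4,28,1],[0,-2.6,0,-5,-3,28,1],[0,-2.6,0,-4,-4,28,1],[0,-2.6,0,-3,-4,29,1],[0,-2.6,0,-1,-4,29,1],[0,-2.7,0,-10,1,27,1],[0,-2.7,0,-9,2,27,1],[0,-2.7,0,-7,1,28,1],[0,-2.7,0,-6,2,27,1],[0,-2.7,0,-5,1,29,1],[0,-2.7,0,-4,1,28,1],[0,-2.7,0,-2,2,28,1],[0,-2.7,0,0,1,29,1],[0,-2.7,0,0,2,29,1],[0,-2.7,0,2,1,28,1],[0,-2.7,0,3,1,28,1],[0,-2.7,0,5,2,29,1],[0,-2.7,0,6,1,28,1],[0,-2.7,0,7,2,27,1],[0,-2.7,0,9,1,27,1]] 32 [0.46350854 0.30357889 0.25004823]
```

Request:
arm_command([
  [0, -2.6, 0, -20, -4, 20, 1],
  [0, -2.6, 0, -19, -4, 22, 1],
  [0, -2.6, 0, -19, -3, 22, 1],
  [0, -2.6, 0, -17, -4, 23, 1],
  [0, -2.6, 0, -16, -4, 24, 1],
  [0, -2.6, 0, -15, -4, 24, 1],
  [0, -2.6, 0, -14, -4, 25, 1],
  [0, -2.6, 0, -13, -3, 26, 1],
  [0, -2.6, 0, -11, -4, 26, 1],
  [0, -2.6, 0, -11, -4, 27, 1],
  [0, -2.6, 0, -9, -4, 27, 1],
  [0, -2.6, 0, -8, -4, 28, 1],
  [0, -2.6, 0, -7, -4, 28, 1],
  [0, -2.6, 0, -5, -3, 28, 1],
  [0, -2.6, 0, -4, -4, 28, 1],
  [0, -2.6, 0, -3, -4, 29, 1],
  [0, -2.6, 0, -1, -4, 29, 1],
])

```text
time_s: 1.52
position: [0.3968, -0.0961, 0.2653]
tcp_rot: [-1.524, 0.383, -0.366]
force: [0.2, -0.9, -0.3]
grip_width: 0.094
```

Run:
```python
from h import *
st(); plan([(.463,.304,.25,.2)],1)
```

```text
t 1.52 p [ 0.3968 -0.0961  0.2653] yaw -0.479 tilt 0.0179 F [ 0.2 -0.9 -0.3] w 0.094 q [-0.46 -0.2   1.83  0.01  1.53  0.02]
[[-0.1,-2.8,0,-9,2,28,1],[-0.1,-2.8,0,-8,1,27,1],[-0.1,-2.8,0,-6,1,29,1],[-0.1,-2.8,0,-5,2,28,1],[-0.1,-2.8,0,-3,1,29,1],[-0.1,-2.8,0,-2,1,29,1],[-0.1,-2.8,0,-1,2,29,1],[-0.1,-2.8,0,1,1,29,1],[-0.1,-2.8,0,2,1,29,1],[-0.1,-2.8,0,4,1,28,1],[-0.1,-2.8,0,5,1,29,1],[-0.1,-2.8,0,6,1,28,1],[-0.1,-2.8,0,8,1,28,1],[-0.1,-2.8,0,9,1,28,1]] 14 [0.46248378 0.30439109 0.24967016]
```

Request:
arm_command([
  [-0.1, -2.8, 0, -9, 2, 28, 1],
  [-0.1, -2.8, 0, -8, 1, 27, 1],
  [-0.1, -2.8, 0, -6, 1, 29, 1],
  [-0.1, -2.8, 0, -5, 2, 28, 1],
  [-0.1, -2.8, 0, -3, 1, 29, 1],
  [-0.1, -2.8, 0, -2, 1, 29, 1],
  [-0.1, -2.8, 0, -1, 2, 29, 1],
  [-0.1, -2.8, 0, 1, 1, 29, 1],
  [-0.1, -2.8, 0, 2, 1, 29, 1],
  [-0.1, -2.8, 0, 4, 1, 28, 1],
  [-0.1, -2.8, 0, 5, 1, 29, 1],
  [-0.1, -2.8, 0, 6, 1, 28, 1],
  [-0.1, -2.8, 0, 8, 1, 15, 1],
  [0, 0, 0, 0, 0, 0, 1],
  [0, 0, 0, 0, 0, 0, 1],
])

```text
time_s: 2.77
position: [0.4502, 0.2868, 0.2441]
tcp_rot: [-1.573, -0.141, 0.172]
force: [0.1, -0.6, 0.4]
grip_width: 0.0939
```

Run:
```python
from h import *
st(); 
for n in("top","scene"): cv2.imwrite(f"pics/{n}1.png",optics.get_image(n))
c=optics.calibration("wrist");im=optics.get_image("wrist"); cv2.imwrite("pics/wrist1.png",im)
print(c)
plan([(.463,.304,.25,.2)],1)
```

```text
t 2.77 p [0.4502 0.2868 0.2441] yaw 0.199 tilt 0.0208 F [ 0.1 -0.6  0.4] w 0.0939 q [ 0.41  0.11  1.58 -0.    1.48  0.21]
{'K': array([[325.1922621 ,   0.        , 278.93432195],
       [  0.        , 325.1922621 , 205.21082963],
       [  0.        ,   0.        ,   1.        ]]), 'position': array([0.43841974, 0.3651224 , 0.42268171]), 'rotation': array([2.8488652 , 0.28519813, 0.01125249])}
[[0.3,-0.2,-1.1,16,-6,16,1]] 1 [0.46320341 0.30436486 0.25021575]
```

View pics/wrist1.png

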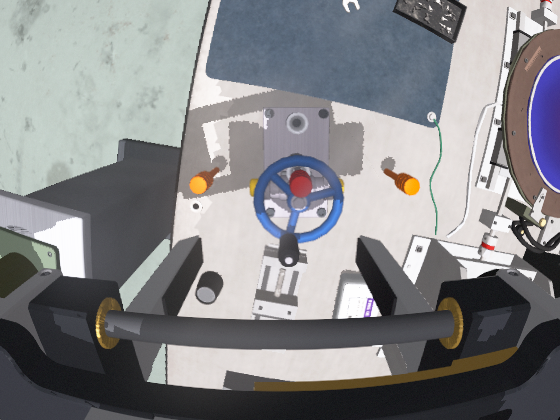

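The wrist view shows the red knob at (300,182), the wheel centred near (298,198), the handle top at (289,256), the stow socket mouth at (297,122) and the loupe at (209,288). I'll refine the positions from this.

```bash
cat >> h.py <<'E'
def wplane(uv,z,c):
    K=c["K"];v=np.array([(uv[0]-K[0,2]),(uv[1]-K[1,2])])/K[0,0];th=np.linalg.norm(v)
    d=np.r_[v/th*np.sin(th),np.cos(th)]; d=R.from_rotvec(c["rotation"]).as_matrix()@d;p=np.array(c["position"]);return p+d*(z-p[2])/d[2]
def circ(P):
    A=np.c_[2*P,np.ones(len(P))];x=np.linalg.lstsq(A,(P**2).sum(1),rcond=None)[0];return x[:2],np.sqrt(x[2]+x[:2]@x[:2])
def rim(im,c,box=(245,140,352,250)):
    _,k=blobs(im,(100,120,50),(125,255,255),box)
    C=max(cv2.findContours(k,cv2.RETR_EXTERNAL,cv2.CHAIN_APPROX_NONE)[0],key=cv2.contourArea)
    P=np.array([wplane(q[0]+0.,.097,c)[:2] for q in C])
    for _ in range(8):
        o,r=circ(P); e=abs(np.linalg.norm(P-o,axis=1)-r); P=P[e<max(.0015,np.percentile(e,85))]
    return o,r,len(P)
E
python3 - <<'E'
from h import *
np.set_printoptions(precision=4,suppress=True)
im=cv2.imread("pics/wrist1.png")
c={'K':np.array([[325.1922621,0,278.93432195],[0,325.1922621,205.21082963],[0,0,1]]),'position':np.array([0.43841974,0.3651224,0.42268171]),'rotation':np.array([2.8488652,0.28519813,0.01125249])}
o,r,n=rim(im,c);print("wheel",o,r,n)
b,k=blobs(im,(0,150,60),(5,255,255),(280,160,320,210));print(b)
# knob top = brighter red
hsv=cv2.cvtColor(im,cv2.COLOR_BGR2HSV);print(hsv[165:202:2,300,2],hsv[186,284:318:2,2])
print("knob c",wplane(b[0][0],.140,c),"top",wplane((300.5,187),.150,c))
b,k=blobs(im,(0,0,0),(180,255,60),(270,225,312,275));print(b)
print("handle top",wplane((289,257),.155,c))
g=cv2.GaussianBlur(cv2.cvtColor(im[105:140,280:315],cv2.COLOR_BGR2GRAY),(3,3),0);m=(g<90).astype(np.uint8)
nn,l,s,cc=cv2.connectedComponentsWithStats(m);print(s,cc+[280,105])
sw=wplane((296.7,122.5),.041,c);print("stow",sw,sw[:2]-o,np.linalg.norm(sw[:2]-o))
cv2.imwrite("pics/w1c.png",cv2.resize(im[100:280,230:370],None,fx=4,fy=4,interpolation=cv2.INTER_CUBIC)[:600])
c2=cv2.resize(im[105:265,240:355],None,fx=3.7,fy=3.7,interpolation=cv2.INTER_CUBIC);cv2.imwrite("pics/w1c.png",c2)
E
```

```text
wheel [0.4687 0.2826] 0.04544128999296978 116
[]
[113 107  92 106  98 108 170 171 169 168 166 165 163 164 161 160 144 152
 155] [140 133 122 135 166 166 165 166 167 165 163 164 163 162 138 140 154]Traceback (most recent call last):
  File "<stdin>", line 9, in <module>
IndexError: list index out of range
```

Run:
```python
from h import *
np.set_printoptions(precision=4,suppress=True)
im=cv2.imread("pics/wrist1.png")
c={'K':np.array([[325.1922621,0,278.93432195],[0,325.1922621,205.21082963],[0,0,1]]),'position':np.array([0.43841974,0.3651224,0.42268171]),'rotation':np.array([2.8488652,0.28519813,0.01125249])}
o,r,n=rim(im,c)
hsv=cv2.cvtColor(im,cv2.COLOR_BGR2HSV)
m=((hsv[...,0]<8)|(hsv[...,0]>170))&(hsv[...,1]>120)&(hsv[...,2]>145); m[:165]=0;m[210:]=0;m[:,:280]=0;m[:,320:]=0
y,x=np.where(m);print("redtop",x.mean(),y.mean(),x.min(),x.max(),y.min(),y.max(),len(x))
print("knob top",wplane((x.mean(),y.mean()),.150,c))
b,k=blobs(im,(0,0,0),(180,255,75),(270,228,312,275));print(b)
print("handle top",wplane((289,257),.155,c))
g=cv2.GaussianBlur(cv2.cvtColor(im[105:140,280:315],cv2.COLOR_BGR2GRAY),(3,3),0);m=(g<90).astype(np.uint8)
nn,l,s,cc=cv2.connectedComponentsWithStats(m);print(s,cc+[280,105])
sw=wplane((296.7,122.5),.041,c);print("stow",sw,sw[:2]-o,np.linalg.norm(sw[:2]-o))
cv2.imwrite("pics/w1c.png",cv2.resize(im[105:265,240:355],None,fx=3.7,fy=3.7,interpolation=cv2.INTER_CUBIC))
```

```text
redtop 300.3915857605178 185.81229773462783 291 310 176 196 309
knob top [0.463  0.3085 0.15  ]
[(array([290.3, 251.2]), array([279, 236,  20,  30, 307], dtype=int32))]
handle top [0.4666 0.2432 0.155 ]
[[   0    0   35   35 1193]
 [  14   15    6    6   32]] [[297.0134 121.9866]
 [296.5    122.5   ]]
stow [0.453 0.359 0.041] [-0.0157  0.0764] 0.0780001913725878
```

View pics/w1c.png

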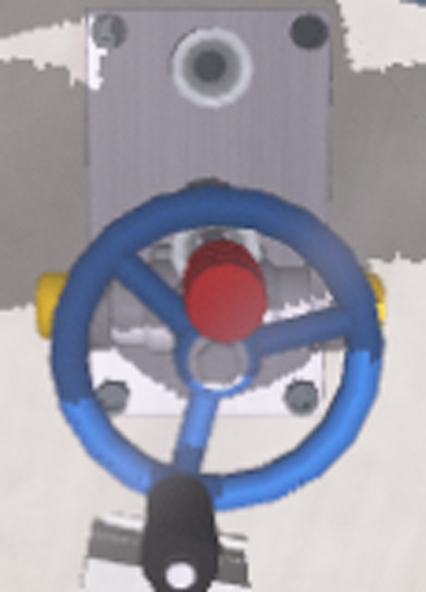

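The two sources differ by about (1, 3) mm, which is within calibration, so I take their mean: wheel (0.468, 0.281), knob (0.4633, 0.3067), yaw 0.203. Wheel to stow measures 78.0 mm, as stated. Wheel angle is about 6.03.

Run:
```python
from h import *
_,p,M=plan([(.4633,.3067,.20,.203),(.4633,.3067,.117,.203)],1,step=14)
```

```text
[[0.1,-0.1,-0.3,4.4,11,4.6,1],[0.1,-0.1,-0.3,4.3,11.1,4.7,1],[0.1,-0.1,-0.3,4.3,11.1,4.5,1],[0.1,-0.1,-0.3,4.2,11.2,4.6,1],[0,0,0,0,13.8,0,1],[0,0,0,0,13.9,0,1],[0,0,0,-0.1,13.8,-0.1,1],[0,0,0,0,13.8,0,1],[0,0,0,0,13.8,0,1],[0,0,0,0,13.9,0,1]] 10 [0.4633413  0.30671389 0.11696588]
```

Request:
arm_command([
  [0.1, 0, -0.3, 4.4, 11, 4.6, 1],
  [0.1, 0, -0.3, 4.3, 11, 4.7, 1],
  [0.1, 0, -0.3, 4.3, 11, 4.5, 1],
  [0.1, 0, -0.3, 4.2, 11, 4.6, 1],
  [0, 0, 0, 0, 14, 0, 1],
  [0, 0, 0, 0, 14, 0, 1],
  [0, 0, 0, 0, 0, 0, 1],
  [0, 0, 0, 0, 0, 0, 1],
])

```text
time_s: 3.58
position: [0.4669, 0.2972, 0.1742]
tcp_rot: [-1.565, -0.147, 0.132]
force: [-0.3, -0.1, 1.0]
grip_width: 0.0939
```

Run:
```python
from h import *
st();plan([(.4633,.3067,.117,.203)],1,step=12)
```

```text
t 3.58 p [0.4669 0.2972 0.1742] yaw 0.177 tilt 0.0094 F [-0.3 -0.1  1. ] w 0.0939 q [ 0.41  0.18  1.64 -0.    1.31  0.23]
[[0,-0.3,0.1,-0.5,11.4,2,1],[0,-0.3,0.1,-0.4,11.5,2,1],[0,-0.3,0.1,-0.4,11.4,2,1],[0,-0.3,0.1,-0.4,11.4,2,1],[0,-0.3,0.1,-0.4,11.5,2,1]] 5 [0.46326786 0.30673734 0.11696729]
```

Request:
arm_command([
  [0, -0.5, 0, -0.5, 8, 6, 1],
  [0, -0.5, 0, -0.5, 8, 6, 1],
  [0, -0.5, 0, 0, 0, 0, 1],
  [0, 0, 0, 0, 0, 0, 1],
])

```text
time_s: 3.92
position: [0.4653, 0.3088, 0.1598]
tcp_rot: [-1.562, -0.17, 0.148]
force: [-0.3, 0.5, 0.9]
grip_width: 0.0939
```

Run:
```python
from h import *
st();plan([(.4633,.3067,.117,.203)],1,step=12)
```

```text
t 3.92 p [0.4653 0.3088 0.1598] yaw 0.203 tilt 0.0139 F [-0.3  0.5  0.9] w 0.0939 q [ 0.43  0.2   1.64 -0.    1.28  0.23]
[[0,0,0.2,-0.8,10.7,-0.4,1],[0,0,0.2,-0.7,10.7,-0.4,1],[0,0,0.2,-0.6,10.7,-0.5,1],[0,0,0.2,-0.7,10.7,-0.4,1]] 4 [0.46327808 0.30668884 0.11699308]
```

Request:
arm_command([
  [0, 0, 0.3, -0.8, 11, -0.7, 1],
  [0, 0, 0.2, -0.7, 11, -0.6, 1],
  [0, 0, 0.2, -0.7, 11, -0.5, 1],
  [0, 0, 0.2, -0.7, 10, -0.5, 1],
  [0, 0, 0, 0, 0, 0, 1],
  [0, 0, 0, 0, 0, 0, 1],
])

```text
time_s: 4.42
position: [0.4628, 0.3062, 0.1122]
tcp_rot: [-1.564, -0.157, 0.163]
force: [0.0, -0.2, 0.1]
grip_width: 0.0939
```

Run:
```python
from h import *
st();plan([(.4633,.3067,.117,.203)],1,step=12)
c=optics.calibration("wrist");im=optics.get_image("wrist"); cv2.imwrite("pics/wrist2.png",im[60:])
```

```text
t 4.42 p [0.4628 0.3062 0.1122] yaw 0.204 tilt 0.0036 F [ 0.  -0.2  0.1] w 0.0939 q [0.43 0.26 1.68 0.   1.2  0.22]
[[-0.1,0,-0.2,0.5,-4.8,0.4,1]] 1 [0.46326322 0.30667527 0.11700783]
```

View pics/wrist2.png

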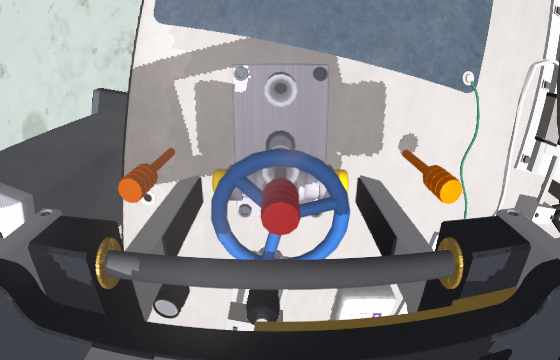

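The wrist view shows the red knob at (281,211), centred between the fingers (about 190 to 372). Now I raise 4 mm and close.

Request:
arm_command([
  [0, 0, 0, 0.5, -5, 0.5, 1],
  [0, 0, 0, 0, 0, 0, 0.6],
  [0, 0, 0, 0, 0, 0, 0.3],
  [0, 0, 0, 0, 0, 0, 0],
  [0, 0, 0, 0, 0, 0, 0],
  [0, 0, 0, 0, 0, 0, 0],
  [0, 0, 0, 0, 0, 0, 0],
  [0, 0, 0, 0, 0, 0, 0],
  [0, 0, 0, 0, 0, 0, 0],
  [0, 0, 0, 0, 0, 0, 0],
])

```text
time_s: 5.3
position: [0.4649, 0.3076, 0.1203]
tcp_rot: [-1.563, -0.161, 0.159]
force: [-0.1, -0.5, 0.3]
grip_width: 0.0377
```

Run:
```python
from h import *
st()
```

```text
t 5.3 p [0.4649 0.3076 0.1203] yaw 0.204 tilt 0.0023 F [-0.1 -0.5  0.3] w 0.0377 q [0.43 0.25 1.67 0.   1.22 0.22]
```

Request:
arm_command([
  [0, 0, 0, -1, 4, 0, 0],
  [0, 0, 0, 0, 0, 0, 0],
  [0, 0, 0, 0, 0, 0, 0],
  [0, 0, 0, 0, 0, 0, 0],
  [0, 0, 0, 0, 0, 0, 0],
  [0, 0, 0, 0, 0, 0, 0],
  [0, 0, 0, 0, 0, 0, 0],
  [0, 0, 0, 0, 0, 0, 0],
])

```text
time_s: 5.97
position: [0.4641, 0.3074, 0.1161]
tcp_rot: [-1.563, -0.161, 0.159]
force: [0.9, 0.4, 1.0]
grip_width: 0.019
```

Run:
```python
from h import *
st()
```

```text
t 5.97 p [0.4641 0.3074 0.1161] yaw 0.204 tilt 0.0025 F [0.9 0.4 1. ] w 0.019 q [0.43 0.26 1.68 0.   1.21 0.22]
```

Request:
arm_command([
  [0, 0, 0, 0, -8, 0, 0],
  [0, 0, 0, 0, -14, 0, 0],
  [0, 0, 0, 0, -14, 0, 0],
  [0, 0, 0, 0, -14, 0, 0],
  [0, 0, 0, 0, -14, 0, 0],
  [0, 0, 0, 0, -10, 0, 0],
  [0, 0, 0, 0, -4, 0, 0],
  [0, 0, 0, 0, 0, 0, 0],
])

```text
time_s: 6.63
position: [0.4633, 0.3069, 0.1979]
tcp_rot: [-1.563, -0.159, 0.16]
force: [-0.7, -0.0, -0.7]
grip_width: 0.02
```

Run:
```python
from h import *
st();plan([(.4534,.358,.195,.203)],0,step=12)
```

```text
t 6.63 p [0.4633 0.3069 0.1979] yaw 0.204 tilt 0.0016 F [-0.7 -0.  -0.7] w 0.02 q [0.43 0.17 1.6  0.   1.37 0.22]
[[0,0,0,0.1,0.6,10.4,0],[0,0,0,0.2,0.6,10.4,0],[0,0,0,0.1,0.6,10.4,0],[0,0,0,0.1,0.6,10.5,0],[0,0,0,0.2,0.6,10.4,0]] 5 [0.45341526 0.35802092 0.1950139 ]
```

Request:
arm_command([
  [0, 0, 0, 0, 0, 11, 0],
  [0, 0, 0, 0, 0, 11, 0],
  [0, 0, 0, 0, 0, 12, 0],
  [0, 0, 0, 0, 0, 11, 0],
  [0, 0, 0, 0, 0, 8, 0],
  [0, 0, 0, 0, 0, 0, 0],
  [0, 0, 0, 0, 0, 0, 0],
])

```text
time_s: 7.22
position: [0.4485, 0.3648, 0.1938]
tcp_rot: [-1.565, -0.156, 0.167]
force: [-0.3, 0.5, -0.3]
grip_width: 0.0193
```

Run:
```python
from h import *
st();plan([(.4534,.358,.13,.203)],0,step=14)
```

```text
t 7.22 p [0.4485 0.3648 0.1938] yaw 0.205 tilt 0.007 F [-0.3  0.5 -0.3] w 0.0193 q [0.53 0.23 1.54 0.   1.38 0.33]
[[0,0,-0.1,0.8,12.8,-1.5,0],[0,0,-0.1,0.7,12.7,-1.6,0],[0,0,-0.1,0.7,12.8,-1.5,0],[0,0,-0.1,0.7,12.7,-1.6,0],[0,0,-0.1,0.7,12.8,-1.5,0]] 5 [0.4533933  0.35802316 0.13000433]
```

Request:
arm_command([
  [0, 0, -0.4, 3.5, 11, -5, 0],
  [0, 0, 0, 1, 13, -3, 0],
  [0, 0, 0, 0, 13, 0, 0],
  [0, 0, 0, 0, 13, 0, 0],
  [0, 0, 0, 0, 9, 0, 0],
  [0, 0, 0, 0, 0, 0, 0],
  [0, 0, 0, 0, 0, 0, 0],
])

```text
time_s: 7.8
position: [0.4548, 0.3577, 0.1321]
tcp_rot: [-1.566, -0.163, 0.162]
force: [1.1, 0.4, 0.2]
grip_width: 0.0196
```

Run:
```python
from h import *
st();plan([(.4534,.358,.09,.203)],0,step=14)
a=optics.get_image("top")[185:235,250:320];b=optics.get_image("scene")[200:275,240:345]
W=np.zeros((400,800,3),np.uint8);a=cv2.resize(a,(400,286),interpolation=2);b=cv2.resize(b,(400,286),interpolation=2);W[:286,:400]=a;W[:286,400:]=b;cv2.imwrite("pics/ins.png",W[:290])
```

```text
t 7.8 p [0.4548 0.3577 0.1321] yaw 0.207 tilt 0.0012 F [1.1 0.4 0.2] w 0.0196 q [ 0.52  0.28  1.61 -0.    1.25  0.31]
[[0,0.1,0,-0.3,10.5,0.2,0],[0,0.1,0,-0.4,10.6,0.1,0],[0,0.1,0,-0.3,10.5,0.2,0],[0,0.1,0,-0.3,10.5,0.1,0]] 4 [0.45341938 0.3579743  0.09000864]
```

View pics/ins.png

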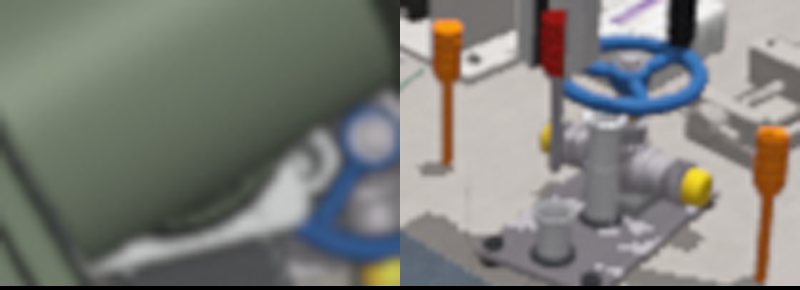

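The scene crop shows the shank foot at (556,165), directly above the socket mouth at (555,215). Lower in.

Request:
arm_command([
  [0, 0.1, 0, -0.8, 9, 0.2, 0],
  [0, 0.1, 0, -0.5, 9, 0.1, 0],
  [0, 0, 0, 0, 9, 0, 0],
  [0, 0, 0, 0, 6, 0, 0],
  [0, 0, 0, 0, 0, 0, 0],
  [0, 0, 0, 0, 0, 0, 0],
])

```text
time_s: 8.4
position: [0.4551, 0.3589, 0.0988]
tcp_rot: [-1.564, -0.164, 0.155]
force: [0.6, 0.2, 0.2]
grip_width: 0.0193
```

Run:
```python
from h import *
st();plan([(.4534,.358,.077,.203)],0,step=14)
```

```text
t 8.4 p [0.4551 0.3589 0.0988] yaw 0.203 tilt 0.0054 F [0.6 0.2 0.2] w 0.0193 q [ 0.52  0.32  1.63 -0.    1.18  0.32]
[[0,0,0.2,-1,10.9,-0.3,0],[0,0,0.2,-0.9,10.9,-0.3,0]] 2 [0.45343883 0.35796186 0.07698024]
```

Request:
arm_command([
  [0, 0, 0.3, -0.8, 6, -0.5, 0],
  [0, 0, 0, 0, 6, 0, 0],
  [0, 0, 0, 0, 5, 0, 0],
  [0, 0, 0, 0, 3, 0, 0],
  [0, 0, 0, 0, 0, 0, 0],
])

```text
time_s: 8.82
position: [0.4542, 0.3584, 0.0771]
tcp_rot: [-1.564, -0.159, 0.16]
force: [0.7, -0.3, -0.1]
grip_width: 0.0195
```

Run:
```python
from h import *
st()
```

```text
t 8.82 p [0.4542 0.3584 0.0771] yaw 0.203 tilt 0.0012 F [ 0.7 -0.3 -0.1] w 0.0195 q [0.52 0.35 1.65 0.   1.15 0.31]
```

Request:
arm_command([
  [0, 0, 0, 0, 2, 0, 0],
  [0, 0, 0, 0, 0, 0, 0],
  [0, 0, 0, 0, 0, 0, 0.5],
  [0, 0, 0, 0, 0, 0, 0.5],
  [0, 0, 0, 0, 0, 0, 0.5],
  [0, 0, 0, 0, 0, 0, 0.5],
  [0, 0, 0, 0, 0, 0, 0.5],
  [0, 0, 0, 0, 0, 0, 0.5],
])

```text
time_s: 9.48
position: [0.4566, 0.3596, 0.0781]
tcp_rot: [-1.562, -0.163, 0.156]
force: [0.2, -0.2, 1.0]
grip_width: 0.047
```

Run:
```python
from h import *
st();plan([(.453,.358,.20,.203)],0.6,step=20)
```

```text
t 9.48 p [0.4566 0.3596 0.0781] yaw 0.203 tilt 0.0048 F [ 0.2 -0.2  1. ] w 0.047 q [0.52 0.35 1.64 0.   1.14 0.31]
[[0,0,0,0,-17,0,0.6],[0,0,0,-1,-18,0,0.6],[0,0,0,0,-17,0,0.6],[0,0,0,-1,-18,0,0.6],[0,0,0,0,-17,0,0.6],[0,0,0,-1,-17,0,0.6],[0,0,0,0,-18,-1,0.6]] 7 [0.45337464 0.35761932 0.20010373]
```

Request:
arm_command([
  [0, 0, 0, -1, -10, 0, 0.6],
  [0, 0, 0, -1, -17, 0, 0.8],
  [0, 0, 0, 0, -18, 0, 0.8],
  [0, 0, 0, 0, -18, 0, 0.8],
  [0, 0, 0, 0, -18, 0, 0.8],
  [0, 0, 0, 0, -18, 0, 0.8],
  [0, 0, 0, 0, -14, 0, 0.8],
  [0, 0, 0, 0, 0, 0, 0.8],
  [0, 0, 0, 0, 0, 0, 0.8],
])

```text
time_s: 10.23
position: [0.4531, 0.3584, 0.1999]
tcp_rot: [-1.562, -0.162, 0.157]
force: [0.2, 0.6, -0.1]
grip_width: 0.0758
```

Run:
```python
from h import *
np.set_printoptions(precision=4,suppress=True)
st();c=optics.calibration("wrist");im=optics.get_image("wrist");cv2.imwrite("pics/wrist3.png",im)
s=optics.get_image("scene");cv2.imwrite("pics/scene3.png",s)
print(repr(c))
for box in((240,90,360,330),):
    try:print(rim(im,c,box))
    except Exception as e:print(e)
W=np.zeros((420,800,3),np.uint8);W[:,:560]=im;W[:300,560:]=cv2.resize(s[200:275,260:320],(240,300),interpolation=2);cv2.imwrite("pics/w3.png",W)
```

```text
t 10.23 p [0.4531 0.3584 0.1999] yaw 0.203 tilt 0.0045 F [ 0.2  0.6 -0.1] w 0.0758 q [0.52 0.21 1.54 0.   1.38 0.32]
{'K': array([[325.1923,   0.    , 278.9343],
       [  0.    , 325.1923, 205.2108],
       [  0.    ,   0.    ,   1.    ]]), 'position': array([0.4369, 0.4354, 0.3789]), 'rotation': array([2.8584, 0.2901, 0.045 ])}
(array([0.4707, 0.2819]), np.float64(0.04506811288869659), 169)
```

View pics/w3.png

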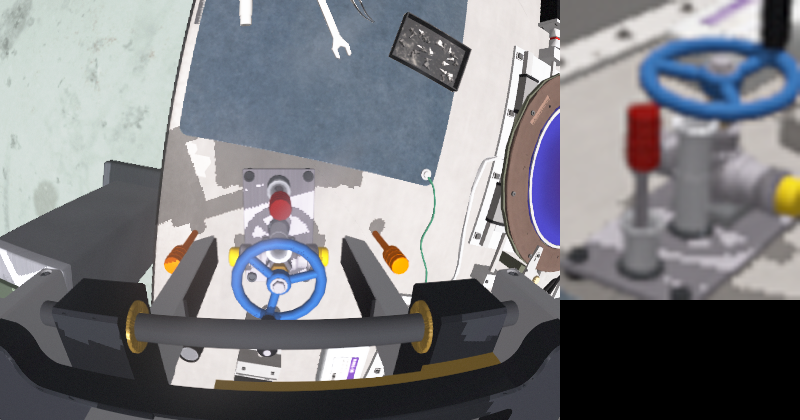

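The pin stands upright in the socket (scene crop: knob at (643,135), shank into the post at (640,228)). Next, the handle.

Run:
```python
from h import *
plan([(.4653,.2405,.195,.203)],0.8,step=16)
```

```text
[[0,0,0,-1,0,-15,0.8],[0,0,0,-2,1,-14,0.8],[0,0,0,-1,0,-15,0.8],[0,0,0,-2,1,-15,0.8],[0,0,0,-1,0,-15,0.8],[0,0,0,-2,1,-14,0.8],[0,0,0,-1,0,-15,0.8],[0,0,0,-2,1,-15,0.8]] 8 [0.46495202 0.24026577 0.19481675]
```

Request:
arm_command([
  [0, 0, 0, -1, 0, -15, 0.8],
  [0, 0, 0, -2, 1, -14, 0.8],
  [0, 0, 0, -1, 0, -15, 0.8],
  [0, 0, 0, -2, 1, -15, 0.8],
  [0, 0, 0, -1, 0, -15, 0.8],
  [0, 0, 0, -2, 1, -14, 0.8],
  [0, 0, 0, -1, 0, -15, 0.8],
  [0, 0, 0, -1, 0, -8, 0.8],
  [0, 0, 0, 0, 0, 0, 0.8],
  [0, 0, 0, 0, 0, 0, 0.8],
])

```text
time_s: 11.17
position: [0.4571, 0.2293, 0.1834]
tcp_rot: [-1.572, -0.141, 0.172]
force: [-0.9, 0.2, 0.1]
grip_width: 0.0752
```

Run:
```python
from h import *
st();plan([(.4653,.2405,.115,.203)],0.8,step=14)
```

```text
t 11.17 p [0.4571 0.2293 0.1834] yaw 0.199 tilt 0.0213 F [-0.9  0.2  0.1] w 0.0752 q [ 0.3   0.11  1.7  -0.    1.35  0.1 ]
[[0.1,0,-0.2,2.3,13.6,1.9,0.8],[0.1,0,-0.2,2.3,13.7,2,0.8],[0.1,0,-0.2,2.2,13.6,1.9,0.8],[0.1,0,-0.2,2.2,13.7,1.8,0.8],[0.1,0,-0.2,2.2,13.7,1.9,0.8]] 5 [0.46532916 0.24053165 0.11495182]
```

Request:
arm_command([
  [0.2, 0, -0.5, 5, 0, 5, 0.8],
  [0.2, 0, -0.5, 4, 0, 4, 0.8],
  [0, 0, 0, 0, 0, 0, 0.8],
  [0, 0, 0, 0, 0, 0, 0.8],
])

```text
time_s: 11.5
position: [0.4643, 0.2421, 0.1825]
tcp_rot: [-1.562, -0.155, 0.159]
force: [-0.8, 0.9, 0.9]
grip_width: 0.0753
```

Run:
```python
from h import *
st();plan([(.4653,.2405,.115,.203)],0.8,step=14)
c=optics.calibration("wrist");im=optics.get_image("wrist");cv2.imwrite("pics/wrist4.png",im)
```

```text
t 11.5 p [0.4643 0.2421 0.1825] yaw 0.2 tilt 0.0043 F [-0.8  0.9  0.9] w 0.0753 q [0.31 0.12 1.69 0.   1.33 0.11]
[[0,0,0,0.2,13.5,-0.4,0.8],[0,0,0,0.1,13.5,-0.4,0.8],[0,0,0,0.2,13.5,-0.4,0.8],[0,0,0,0.1,13.5,-0.4,0.8],[0,0,0,0.2,13.5,-0.4,0.8]] 5 [0.46532734 0.2404819  0.11496477]
```

View pics/wrist4.png

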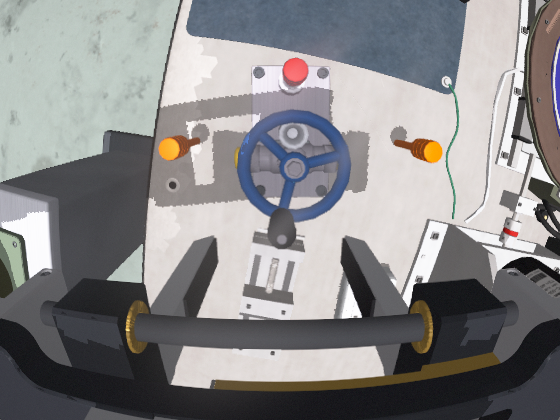

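The wrist view shows the handle at (281,230), centred between the finger tips (216 and 342). Descend and grip.

Request:
arm_command([
  [0, 0, 0, 0, 13, -0.5, 0.8],
  [0, 0, 0, 0, 13, -0.5, 0.8],
  [0, 0, 0, 0, 14, -0.5, 0.8],
  [0, 0, 0, 0, 13, 0, 0.8],
  [0, 0, 0, 0, 9, 0, 0.8],
  [0, 0, 0, 0, 0, 0, 0.5],
  [0, 0, 0, 0, 0, 0, 0],
])

```text
time_s: 12.13
position: [0.4659, 0.2447, 0.1202]
tcp_rot: [-1.56, -0.163, 0.16]
force: [-0.3, 0.4, -0.5]
grip_width: 0.0649
```

Run:
```python
from h import *
st()
```

```text
t 12.13 p [0.4659 0.2447 0.1202] yaw 0.206 tilt 0.0054 F [-0.3  0.4 -0.5] w 0.0649 q [0.32 0.19 1.75 0.   1.2  0.11]
```

Nudge to target, then close.

Request:
arm_command([
  [0, 0, 0, -1, 4, -4, 0.3],
  [0, 0, 0, 0, 0, 0, 0.2],
  [0, 0, 0, 0, 0, 0, 0],
  [0, 0, 0, 0, 0, 0, 0],
  [0, 0, 0, 0, 0, 0, 0],
  [0, 0, 0, 0, 0, 0, 0],
  [0, 0, 0, 0, 0, 0, 0],
  [0, 0, 0, 0, 0, 0, 0],
  [0, 0, 0, 0, 0, 0, 0],
  [0, 0, 0, 0, 0, 0, 0],
  [0, 0, 0, 0, 0, 0, 0],
])

```text
time_s: 13.05
position: [0.4674, 0.2408, 0.119]
tcp_rot: [-1.559, -0.167, 0.157]
force: [-0.2, -0.0, -0.4]
grip_width: 0.0202
```

Run:
```python
from h import *
st()
```

```text
t 13.05 p [0.4674 0.2408 0.119 ] yaw 0.206 tilt 0.0087 F [-0.2 -0.  -0.4] w 0.0202 q [0.31 0.19 1.76 0.   1.19 0.1 ]
```

```bash
cat >> h.py <<'E'
O=np.array([.4685,.281]);PHI0=-np.pi/2+.203
def arc(n,deg,O=O,z=.115,rr=.042):
    s=readout.get_state();p=np.array(s["position"]);M=R.from_rotvec(s["tcp_rot"]).as_matrix()
    v=p[:2]-O;a=np.arctan2(v[1],v[0]);print("phi",a.round(3),"theta mod 2pi",((a-PHI0)%(2*np.pi)).round(3),"r",np.linalg.norm(v).round(4))
    rv=np.degrees(R.from_matrix(M.T@yawM(.203)).as_rotvec());rows=[]
    q=p.copy()
    for i in range(n):
        a+=np.radians(deg);t=np.r_[O+rr*np.array([np.cos(a),np.sin(a)]),p[2]+(z-p[2])*min(1,(i+1)/4)]
        T=yawM(.203) if i else M
        d=(T.T@(t-q)*1e3).round(1);tw=(rv.round(1) if i==0 else rv*0)
        rows.append([*tw,*d,0]);q=q+T@(d/1e3)
    print(str([[int(x) if x==int(x) else float(x) for x in r] for r in rows]).replace(" ",""))
E
python3 - <<'E'
from h import *
st();arc(10,-11)
E
```

```text
t 13.05 p [0.4674 0.2408 0.119 ] yaw 0.206 tilt 0.0087 F [-0.2 -0.  -0.4] w 0.0202 q [0.31 0.19 1.76 0.   1.19 0.1 ]
phi -1.599 theta mod 2pi 6.052 r 0.0402
[[-0.3,0.2,0.4,-8,1,0.9,0],[0,0,0,-7,1,4,0],[0,0,0,-6.1,1,5.2,0],[0,0,0,-5,1,6.4,0],[0,0,0,-3.7,0,7.1,0],[0,0,0,-2.2,0,7.7,0],[0,0,0,-0.8,0,8.1,0],[0,0,0,0.8,0,8,0],[0,0,0,2.4,0,7.7,0],[0,0,0,3.7,0,7.1,0]]
```

Request:
arm_command([
  [-0.3, 0.2, 0.4, -8, 1, 0.9, 0],
  [0, 0, 0, -7, 1, 4, 0],
  [0, 0, 0, -6.1, 1, 5.2, 0],
  [0, 0, 0, -5, 1, 6.4, 0],
  [0, 0, 0, -3.7, 0, 7.1, 0],
  [0, 0, 0, -2.2, 0, 7.7, 0],
  [0, 0, 0, -0.8, 0, 8, 0],
  [0, 0, 0, 0.8, 0, 8, 0],
  [0, 0, 0, 2.4, 0, 7.7, 0],
  [0, 0, 0, 3.7, 0, 7, 0],
])

```text
time_s: 13.88
position: [0.4272, 0.2889, 0.1189]
tcp_rot: [-1.588, -0.16, 0.158]
force: [-2.4, -3.5, 4.3]
grip_width: 0.0206
```

Run:
```python
from h import *
st();arc(16,-11)
```

```text
t 13.88 p [0.4272 0.2889 0.1189] yaw 0.202 tilt 0.023 F [-2.4 -3.5  4.3] w 0.0206 q [ 0.44  0.18  1.77 -0.02  1.2   0.25]
phi 2.952 theta mod 2pi 4.32 r 0.042
[[1.3,-0.1,0,3.8,0.8,7.1,0],[0,0,0,5.1,1,6.3,0],[0,0,0,6.1,1,5.2,0],[0,0,0,7.1,0.9,3.9,0],[0,0,0,7.6,0,2.4,0],[0,0,0,8,0,1,0],[0,0,0,8.1,0,-0.5,0],[0,0,0,7.7,0,-2.1,0],[0,0,0,7.3,0,-3.5,0],[0,0,0,6.4,0,-4.9,0],[0,0,0,5.4,0,-6,0],[0,0,0,4.1,0,-6.9,0],[0,0,0,2.8,0,-7.5,0],[0,0,0,1.3,0,-8,0],[0,0,0,-0.3,0,-8,0],[0,0,0,-1.8,0,-7.9,0]]
```

Request:
arm_command([
  [1.3, 0, 0, 3.8, 0.8, 7, 0],
  [0, 0, 0, 5, 1, 6.3, 0],
  [0, 0, 0, 6, 1, 5.2, 0],
  [0, 0, 0, 7, 1, 4, 0],
  [0, 0, 0, 7.6, 0, 2.4, 0],
  [0, 0, 0, 8, 0, 1, 0],
  [0, 0, 0, 8, 0, -0.5, 0],
  [0, 0, 0, 7.7, 0, -2, 0],
  [0, 0, 0, 7.3, 0, -3.5, 0],
  [0, 0, 0, 6.4, 0, -5, 0],
  [0, 0, 0, 5.4, 0, -6, 0],
  [0, 0, 0, 4, 0, -7, 0],
  [0, 0, 0, 2.8, 0, -7.5, 0],
])

```text
time_s: 14.97
position: [0.502, 0.308, 0.119]
tcp_rot: [-1.563, -0.159, 0.173]
force: [-1.3, 2.0, 0.4]
grip_width: 0.0202
```

Run:
```python
from h import *
st();arc(13,-11)
```

```text
t 14.97 p [0.502 0.308 0.119] yaw 0.212 tilt 0.0089 F [-1.3  2.   0.4] w 0.0202 q [0.4  0.32 1.58 0.   1.24 0.19]
phi 0.679 theta mod 2pi 2.047 r 0.043
[[-0.1,0.5,-0.5,2,1,-8,0],[0,0,0,1.5,1,-7.9,0],[0,0,0,0,1,-8,0],[0,0,0,-1.6,1,-7.9,0],[0,0,0,-3,0,-7.5,0],[0,0,0,-4.4,0,-6.7,0],[0,0,0,-5.6,0,-5.8,0],[0,0,0,-6.6,0,-4.6,0],[0,0,0,-7.4,0,-3.2,0],[0,0,0,-7.9,0,-1.8,0],[0,0,0,-8,0,-0.3,0],[0,0,0,-7.9,0,1.3,0],[0,0,0,-7.6,0,2.8,0]]
```

Request:
arm_command([
  [0, 0.5, -0.5, 2, 1, -8, 0],
  [0, 0, 0, 1.5, 1, -8, 0],
  [0, 0, 0, 0, 1, -8, 0],
  [0, 0, 0, -1.6, 1, -8, 0],
  [0, 0, 0, -3, 0, -7.5, 0],
  [0, 0, 0, -4.4, 0, -6.7, 0],
  [0, 0, 0, -5.6, 0, -5.8, 0],
  [0, 0, 0, -6.6, 0, -4.6, 0],
  [0, 0, 0, -7.4, 0, -3.2, 0],
  [0, 0, 0, -8, 0, -1.8, 0],
])

```text
time_s: 15.8
position: [0.4834, 0.2436, 0.119]
tcp_rot: [-1.539, -0.156, 0.147]
force: [2.0, 6.5, -1.0]
grip_width: 0.0202
```

Run:
```python
from h import *
st();arc(6,-6)
```

```text
t 15.8 p [0.4834 0.2436 0.119 ] yaw 0.193 tilt 0.0268 F [ 2.   6.5 -1. ] w 0.0202 q [0.29 0.21 1.72 0.03 1.19 0.09]
phi -1.192 theta mod 2pi 0.175 r 0.0403
[[-1.5,-0.6,0.5,-4.1,0.9,-2.3,0],[0,0,0,-4.3,1,-0.1,0],[0,0,0,-4.4,1,0.4,0],[0,0,0,-4.3,1,0.9,0],[0,0,0,-4.2,0,1.2,0],[0,0,0,-4.1,0,1.7,0]]
```

Request:
arm_command([
  [-1.5, -0.6, 0.5, -4, 0.5, -1, 0],
  [0, 0, 0, -4.3, 0, 0, 0],
  [0, 0, 0, -4.4, 0, 0.4, 0],
  [0, 0, 0, -4.3, 0, 0.9, 0],
])

```text
time_s: 16.13
position: [0.4768, 0.2415, 0.1192]
tcp_rot: [-1.559, -0.178, 0.135]
force: [13.0, 4.3, -10.1]
grip_width: 0.0202
```

Run:
```python
from h import *
st();arc(4,-6)
```

```text
t 16.13 p [0.4768 0.2415 0.1192] yaw 0.199 tilt 0.0283 F [ 13.    4.3 -10.1] w 0.0202 q [0.31 0.19 1.75 0.   1.17 0.11]
phi -1.363 theta mod 2pi 0.005 r 0.0404
[[-0.2,-0.2,1.6,-4.4,0.9,-1.5,0],[0,0,0,-4.4,1,0.7,0],[0,0,0,-4.2,1.1,1.1,0],[0,0,0,-4.1,1,1.6,0]]
```

A resistance of 13 N appears right where 0 was predicted. Press further to confirm the hard stop.

Request:
arm_command([
  [0, 0, 1.2, -5, 0, 0, 0],
  [0, 0, 0, -6, 0, 0, 0],
  [0, 0, 0, -6, 0, 0, 0],
])

```text
time_s: 16.38
position: [0.4769, 0.2415, 0.1192]
tcp_rot: [-1.55, -0.189, 0.116]
force: [14.6, 9.3, -14.0]
grip_width: 0.0203
```

Run:
```python
from h import *
st();arc(12,11)
```

```text
t 16.38 p [0.4769 0.2415 0.1192] yaw 0.194 tilt 0.0488 F [ 14.6   9.3 -14. ] w 0.0203 q [0.3  0.18 1.77 0.01 1.15 0.11]
phi -1.361 theta mod 2pi 0.007 r 0.0404
[[-0.6,-0.5,2.7,8,1.4,-0.7,0],[0,0,0,7.7,1.1,2.3,0],[0,0,0,7.1,1,3.8,0],[0,0,0,6.3,1.1,5.1,0],[0,0,0,5.1,0,6.1,0],[0,0,0,4,0,7.1,0],[0,0,0,2.5,0,7.6,0],[0,0,0,1,0,8,0],[0,0,0,-0.6,0,8,0],[0,0,0,-2.1,0,7.8,0],[0,0,0,-3.5,0,7.3,0],[0,0,0,-4.8,0,6.4,0]]
```

Hard stop confirmed: it doesn't move under push. The TCP at shut is (0.4769, 0.2415). Now counter-clockwise two turns.

Request:
arm_command([
  [-0.6, -0.5, 2.7, 8, 0, 0.5, 0],
  [0, 0, 0, 7.7, 0, 2.3, 0],
  [0, 0, 0, 7, 0, 3.8, 0],
  [0, 0, 0, 6.3, 0, 5, 0],
  [0, 0, 0, 5, 0, 6, 0],
  [0, 0, 0, 4, 0, 7, 0],
  [0, 0, 0, 2.5, 0, 7.6, 0],
  [0, 0, 0, 1, 0, 8, 0],
  [0, 0, 0, -0.6, 0, 8, 0],
  [0, 0, 0, -2, 0, 7.8, 0],
  [0, 0, 0, -3.5, 0, 7.3, 0],
  [0, 0, 0, -4.8, 0, 6.4, 0],
])

```text
time_s: 17.38
position: [0.5017, 0.3086, 0.1189]
tcp_rot: [-1.58, -0.164, 0.143]
force: [3.5, -1.5, -0.9]
grip_width: 0.0201
```

```bash
sed -i 's/^O=.*;PHI0/O=np.array([.4687,.2820]);PHI0/' h.py
python3 - <<'E'
from h import *
st();arc(15,11,z=.118)
E
```

```text
t 17.38 p [0.5017 0.3086 0.1189] yaw 0.195 tilt 0.0196 F [ 3.5 -1.5 -0.9] w 0.0201 q [ 0.42  0.31  1.59 -0.02  1.22  0.23]
phi 0.678 theta mod 2pi 2.046 r 0.0423
[[0.9,-0.5,0.7,-4.7,0.1,6.6,0],[0,0,0,-5.6,0.2,5.8,0],[0,0,0,-6.6,0.2,4.6,0],[0,0,0,-7.3,0.2,3.4,0],[0,0,0,-7.8,0,1.8,0],[0,0,0,-8.1,0,0.3,0],[0,0,0,-7.9,0,-1.2,0],[0,0,0,-7.6,0,-2.7,0],[0,0,0,-6.9,0,-4.1,0],[0,0,0,-6,0,-5.4,0],[0,0,0,-4.9,0,-6.4,0],[0,0,0,-3.6,0,-7.2,0],[0,0,0,-2.1,0,-7.8,0],[0,0,0,-0.6,0,-8,0],[0,0,0,0.9,0,-8,0]]
```

Request:
arm_command([
  [0.9, -0.5, 0.7, -4.7, 0, 6.6, 0],
  [0, 0, 0, -5.6, 0, 5.8, 0],
  [0, 0, 0, -6.6, 0, 4.6, 0],
  [0, 0, 0, -7.3, 0, 3.4, 0],
  [0, 0, 0, -7.8, 0, 1.8, 0],
  [0, 0, 0, -8, 0, 0.3, 0],
  [0, 0, 0, -8, 0, -1.2, 0],
  [0, 0, 0, -7.6, 0, -2.7, 0],
  [0, 0, 0, -7, 0, -4, 0],
  [0, 0, 0, -6, 0, -5.4, 0],
  [0, 0, 0, -5, 0, -6.4, 0],
  [0, 0, 0, -3.6, 0, -7.2, 0],
  [0, 0, 0, -2, 0, -7.8, 0],
])

```text
time_s: 18.47
position: [0.4272, 0.2882, 0.1189]
tcp_rot: [-1.551, -0.18, 0.15]
force: [0.2, 3.3, 0.9]
grip_width: 0.0205
```

Run:
```python
from h import *
st();arc(15,11,z=.118)
```

```text
t 18.47 p [0.4272 0.2882 0.1189] yaw 0.21 tilt 0.0235 F [0.2 3.3 0.9] w 0.0205 q [0.42 0.15 1.79 0.01 1.17 0.21]
phi 2.993 theta mod 2pi 4.361 r 0.042
[[-0.6,0.4,1.2,-2.1,0.1,-7.8,0],[0,0,0,-0.5,0.2,-8,0],[0,0,0,1,0.2,-8,0],[0,0,0,2.6,0.2,-7.6,0],[0,0,0,3.9,0,-7.1,0],[0,0,0,5.2,0,-6.1,0],[0,0,0,6.3,0,-5,0],[0,0,0,7.1,0,-3.8,0],[0,0,0,7.8,0,-2.3,0],[0,0,0,8,0,-0.8,0],[0,0,0,8,0,0.8,0],[0,0,0,7.7,0,2.3,0],[0,0,0,7.2,0,3.7,0],[0,0,0,6.3,0,4.9,0],[0,0,0,5.2,0,6.2,0]]
```

Request:
arm_command([
  [-0.6, 0.4, 1.2, -2, 0, -7.8, 0],
  [0, 0, 0, -0.5, 0, -8, 0],
  [0, 0, 0, 1, 0, -8, 0],
  [0, 0, 0, 2.6, 0, -7.6, 0],
  [0, 0, 0, 4, 0, -7, 0],
  [0, 0, 0, 5.2, 0, -6, 0],
  [0, 0, 0, 6.3, 0, -5, 0],
  [0, 0, 0, 7, 0, -3.8, 0],
  [0, 0, 0, 7.8, 0, -2.3, 0],
  [0, 0, 0, 8, 0, -0.8, 0],
  [0, 0, 0, 8, 0, 0.8, 0],
  [0, 0, 0, 7.7, 0, 2.3, 0],
  [0, 0, 0, 7.2, 0, 3.7, 0],
])

```text
time_s: 19.55
position: [0.494, 0.2494, 0.1186]
tcp_rot: [-1.556, -0.136, 0.175]
force: [-4.9, 0.9, 6.1]
grip_width: 0.0204
```

Run:
```python
from h import *
st();arc(15,11,z=.118)
```

```text
t 19.55 p [0.494  0.2494 0.1186] yaw 0.199 tilt 0.0266 F [-4.9  0.9  6.1] w 0.0204 q [0.3  0.26 1.66 0.01 1.24 0.1 ]
phi -0.91 theta mod 2pi 0.457 r 0.0413
[[-0.7,-0.3,-1.4,7.2,0,3.6,0],[0,0,0,5.9,0.2,5.5,0],[0,0,0,4.7,0.2,6.5,0],[0,0,0,3.5,0.1,7.3,0],[0,0,0,2,0,7.8,0],[0,0,0,0.4,0,8,0],[0,0,0,-1.1,0,8,0],[0,0,0,-2.5,0,7.6,0],[0,0,0,-4,0,7,0],[0,0,0,-5.3,0,6.1,0],[0,0,0,-6.3,0,5,0],[0,0,0,-7.2,0,3.7,0],[0,0,0,-7.7,0,2.2,0],[0,0,0,-8,0,0.8,0],[0,0,0,-8,0,-0.8,0]]
```

One turn passed (θ ≈ 6.74).

Request:
arm_command([
  [-0.7, -0.3, -1.4, 7.2, 0, 3.6, 0],
  [0, 0, 0, 6, 0, 5.5, 0],
  [0, 0, 0, 4.7, 0, 6.5, 0],
  [0, 0, 0, 3.5, 0, 7.3, 0],
  [0, 0, 0, 2, 0, 7.8, 0],
  [0, 0, 0, 0.4, 0, 8, 0],
  [0, 0, 0, -1, 0, 8, 0],
  [0, 0, 0, -2.5, 0, 7.6, 0],
  [0, 0, 0, -4, 0, 7, 0],
  [0, 0, 0, -5.3, 0, 6, 0],
  [0, 0, 0, -6.3, 0, 5, 0],
  [0, 0, 0, -7.2, 0, 3.7, 0],
  [0, 0, 0, -7.7, 0, 2.2, 0],
])

```text
time_s: 20.63
position: [0.4867, 0.32, 0.1188]
tcp_rot: [-1.584, -0.177, 0.138]
force: [5.9, 4.8, -2.9]
grip_width: 0.0201
```

Run:
```python
from h import *
st();arc(13,11,z=.118)
```

```text
t 20.63 p [0.4867 0.32   0.1188] yaw 0.201 tilt 0.0314 F [ 5.9  4.8 -2.9] w 0.0201 q [ 0.45  0.3   1.62 -0.03  1.21  0.26]
phi 1.129 theta mod 2pi 2.497 r 0.0421
[[1.2,-0.2,1.3,-6.9,-0.1,4.1,0],[0,0,0,-7.6,0.2,2.8,0],[0,0,0,-7.9,0.2,1.3,0],[0,0,0,-8.1,0.2,-0.2,0],[0,0,0,-7.8,0,-1.7,0],[0,0,0,-7.4,0,-3.2,0],[0,0,0,-6.6,0,-4.6,0],[0,0,0,-5.7,0,-5.7,0],[0,0,0,-4.4,0,-6.8,0],[0,0,0,-3.1,0,-7.4,0],[0,0,0,-1.6,0,-7.9,0],[0,0,0,-0.1,0,-8,0],[0,0,0,1.5,0,-8,0]]
```

Request:
arm_command([
  [1.2, -0.2, 1.3, -7, 0, 4, 0],
  [0, 0, 0, -7.6, 0, 2.8, 0],
  [0, 0, 0, -8, 0, 1.3, 0],
  [0, 0, 0, -8, 0, -0.2, 0],
  [0, 0, 0, -7.8, 0, -1.7, 0],
  [0, 0, 0, -7.4, 0, -3.2, 0],
  [0, 0, 0, -6.6, 0, -4.6, 0],
  [0, 0, 0, -5.7, 0, -5.7, 0],
  [0, 0, 0, -4.4, 0, -6.8, 0],
  [0, 0, 0, -3, 0, -7.4, 0],
  [0, 0, 0, -1.6, 0, -8, 0],
  [0, 0, 0, 0, 0, -8, 0],
  [0, 0, 0, 1.5, 0, -8, 0],
])

```text
time_s: 21.72
position: [0.43, 0.266, 0.1187]
tcp_rot: [-1.55, -0.175, 0.148]
force: [3.5, 5.3, -1.8]
grip_width: 0.0204
```

Run:
```python
from h import *
st();arc(8,11,z=.118)
```

```text
t 21.72 p [0.43   0.266  0.1187] yaw 0.206 tilt 0.0226 F [ 3.5  5.3 -1.8] w 0.0204 q [0.38 0.14 1.82 0.01 1.17 0.17]
phi -2.749 theta mod 2pi 4.902 r 0.0419
[[-0.7,0.2,1.1,2.1,0.1,-7.8,0],[0,0,0,3.7,0.2,-7.1,0],[0,0,0,5,0.1,-6.3,0],[0,0,0,6.1,0.2,-5.3,0],[0,0,0,7,0,-4,0],[0,0,0,7.6,0,-2.5,0],[0,0,0,8,0,-1.1,0],[0,0,0,8,0,0.5,0]]
```

Request:
arm_command([
  [-0.7, 0.2, 1.1, 2, 0, -7.8, 0],
  [0, 0, 0, 3.7, 0, -7, 0],
  [0, 0, 0, 5, 0, -6.3, 0],
  [0, 0, 0, 6, 0, -5.3, 0],
  [0, 0, 0, 6, 0, -4, 0],
  [0, 0, 0, 4, 0, -1.5, 0],
  [0, 0, 0, 0, 0, 0, 0],
  [0, 0, 0, 0, 0, 0, 0],
])

```text
time_s: 22.38
position: [0.4556, 0.2428, 0.1186]
tcp_rot: [-1.547, -0.145, 0.165]
force: [-0.6, 3.6, 2.3]
grip_width: 0.0203
```

Run:
```python
from h import *
st();arc(4,5,z=.118)
```

```text
t 22.38 p [0.4556 0.2428 0.1186] yaw 0.198 tilt 0.0222 F [-0.6  3.6  2.3] w 0.0203 q [0.31 0.18 1.77 0.02 1.21 0.1 ]
phi -1.894 theta mod 2pi 5.757 r 0.0414
[[-1.1,-0.3,-0.6,2.9,0.1,-2.2,0],[0,0,0,3.4,0.1,-1.5,0],[0,0,0,3.5,0.2,-1.1,0],[0,0,0,3.6,0.2,-0.8,0]]
```

Request:
arm_command([
  [-1, -0.3, -0.6, 5, 0, -2, 0],
  [0, 0, 0, 5, 0, -1.5, 0],
  [0, 0, 0, 5, 0, -1, 0],
  [0, 0, 0, 4, 0, -0.5, 0],
  [0, 0, 0, 0, 0, 0, 0],
  [0, 0, 0, 0, 0, 0, 0],
])

```text
time_s: 22.88
position: [0.4712, 0.2405, 0.1186]
tcp_rot: [-1.568, -0.154, 0.169]
force: [-0.9, 2.3, 3.6]
grip_width: 0.0204
```

Run:
```python
from h import *
st();arc(2,5,z=.118)
```

```text
t 22.88 p [0.4712 0.2405 0.1186] yaw 0.205 tilt 0.0105 F [-0.9  2.3  3.6] w 0.0204 q [ 0.31  0.21  1.73 -0.    1.21  0.1 ]
phi -1.51 theta mod 2pi 6.141 r 0.0415
[[0.2,0.1,-0.6,3.6,0.1,-0.8,0],[0,0,0,3.6,0.2,-0.1,0]]
```

Request:
arm_command([
  [0, 0, -0.5, 4.5, 0, -0.5, 0],
  [0, 0, 0, 3, 0, 0, 0],
  [0, 0, 0, 0, 0, 0, 0],
  [0, 0, 0, 0, 0, 0, 0],
])

```text
time_s: 23.22
position: [0.4765, 0.2412, 0.1186]
tcp_rot: [-1.569, -0.159, 0.166]
force: [0.8, 1.7, 3.2]
grip_width: 0.02
```

Run:
```python
from h import *
np.set_printoptions(precision=4,suppress=True)
st();arc(2,5,z=.118);print(readout.get_state()["qd"])
im=optics.get_image("wrist");s=optics.get_image("scene")
W=np.zeros((420,800,3),np.uint8);W[:,:560]=im;W[:300,560:]=cv2.resize(s[190:275,255:323],(240,300),interpolation=2);cv2.imwrite("pics/fin.png",W)
```

```text
t 23.22 p [0.4765 0.2412 0.1186] yaw 0.207 tilt 0.0069 F [0.8 1.7 3.2] w 0.02 q [ 0.31  0.21  1.72 -0.    1.21  0.1 ]
phi -1.383 theta mod 2pi 6.268 r 0.0416
[[0.2,0.2,-0.3,3.7,0.1,-0.4,0],[0,0,0,3.6,0.2,0.5,0]]
[ 0.0024  0.0002 -0.     -0.0013  0.0003  0.0012]
```

View pics/fin.png

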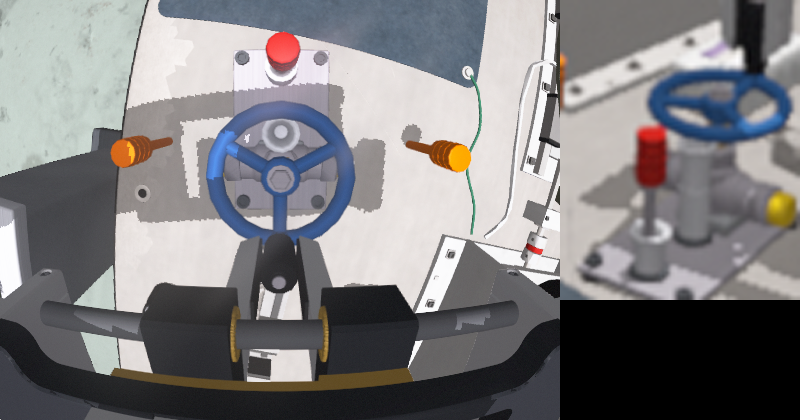

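The final picture shows the handle spoke in line with the valve's -y axis (handle at (278,258), hub at (280,178), lock post at (280,135)). The fingers are closed on the handle, and the pin stands upright in the stow socket (knob at (283,50)). Handing in.

```bash
python3 -c "
from station import bot
print(bot.job_done())"
```

```text
the job is handed in; nothing more can be done
None
```

The job is done and handed in at about 23 s of the 67 s allowed; the hand-in reports no verdict.

- **Pin:** I pulled the red-knobbed pin, stood it in the stow socket and released it. With the pin still gripped, the tool came down to the height expected for fully home and met no resistance. The scene picture shows the pin upright in the socket.
- **Shut:** I turned the wheel clockwise to its hard stop. There it did not move under about 15 N of push, at a computed angle of 0.007 rad.
- **Two turns back:** I backed it off counter-clockwise with the grip kept throughout. The tool ended 0.5 mm from its position at shut. The computed angle is 12.55 rad against the 12.57 wanted, and the arm was still.
- **Grip:** The fingers are still closed on the handle at 20.0 mm. The grasp point is about 6 mm above the handle's grip point.

**What disagreed:** the fixed cameras and the wrist camera differed by about (1, 3) mm. I used the mean, and the path of the gripped handle fitted a 42 mm circle to within about 1 mm. I planned no moves near the spanner or the loupe, but I did not measure them again at the end.

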